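# Find the ball left in a pouring pot by its weight and tip it out

### The job

Both steel pouring pots have been tipped out, but one of them still holds a steel viscometer ball: lift them by their grip bars to feel which one is too heavy. Tip that pot again, mouth-down over the open metal tray, so that the ball rolls into the tray, without tipping out the empty pot instead. Stand every pot you lifted back upright on the bench about where it stood.

Things in the scene. Friction and masses are not known exactly. Their poses are not given: they have to be found in the camera images.
- pot_a: one of two identical opaque steel covered pots, 64 mm wide (y), 95 high, z up, mouth at its -x end, facing world -x within 0.45 rad at the start. Origin: underside, centre of the ball pocket. Body x -75 to +33 mm; pouring lip at x -87, z 40. On the roof a black grip bar 16 mm thick (x), 60 long (y), centred at x -12, z 95 to 135: pinch it along the pot's x. The empty pot weighs 0.25 kg
- pot_b: the twin of pot_a, same frame and sizes. In either pot a ramp rises at 30 degrees from the flat pocket to the lip: tip mouth-down, top leaning to the pot's -x, by 50 to 60 degrees and a ball rolls out over the lip. One ball (36 mm steel, hidden under the roof, 0.17 to 0.23 kg) is in pot_a or pot_b, by chance
- tray: open aluminium tray with a dark floor lining, fixed to the bench, 170 mm (x) by 150 mm (y), walls 4 mm thick and 45 mm high; origin: centre of its underside on the bench, x and y along its sides
Not all that is in view belongs to the job. What is shaped like the tray but blue or red is not meant.

How it is judged:
On the way, in this order (a step that is already met when the one before it is completed fails the run):
1. a pot is lifted clear of the bench, upright, to feel its weight (((height (world z) of pot_a above 0.012 m and angle between pot_a's own z axis and vertical below 0.35 rad) or (height (world z) of pot_b above 0.012 m and angle between pot_b's own z axis and vertical below 0.35 rad))), for 0.2 s.
2. a pot is tipped by 40 degrees or more near the tray (((angle between pot_a's own z axis and vertical above 0.65 rad and horizontal distance between pot_a and tray below 0.25 m) or (angle between pot_b's own z axis and vertical above 0.65 rad and horizontal distance between pot_b and tray below 0.25 m))), for 0.1 s.
At the end, for the whole second after the job is handed in: The ball lies in the tray (the tray bears at least 1 N); both pots stand upright (within 10 degrees) on the bench, at rest, each within 35 mm of where it stood at the start (angle between each of pot_a, pot_b's own z axis and vertical below 0.17 rad and height (world z) of each of pot_a, pot_b below 0.012 m and distance of each of pot_a, pot_b from where it was at the start of the episode below 0.035 m and linear speed of each of pot_a, pot_b below 0.02 m/s and contact force between tray and anything else above 1 N); the robot touches nothing.
It fails at once if the empty pot is tipped (past about 40 degrees) while the other still stands with the ball in it (angle between pot_a's own z axis and vertical above 0.7 rad and contact force between pot_b and anything else above 4 N).
It fails at once if the empty pot is tipped (past about 40 degrees) while the other still stands with the ball in it (angle between pot_b's own z axis and vertical above 0.7 rad and contact force between pot_a and anything else above 4 N).
It also fails if it takes over 64 s, if anything falls off the work surface, if the arm or the gripper's body presses on something with over 40 N, if the wrist force passes 120 N, or if a joint passes its speed limit or range.

### The arm

A 6-joint arm with a two-finger parallel gripper is mounted at the origin on the work surface. World frame = base frame: x ahead of the robot, y to its left, z up, the work surface at z = 0. Lengths are in m, angles in rad, forces in N, time in s.
With the tool pointing down it reaches from about 0.375 to 0.9 m from the base axis. Payload 3.1 kg.
Tool frame: the origin (TCP) lies at the very end of the fingers, on their centre line; the grasp point (between the pads) lies 19 mm behind it (arm.grip_point_offset is the distance from the TCP to the grasp point, in m); z points along the fingers, y is the line along which they close (so a half turn about z gives the same grasp; the last joint's range is limited). The gripper opens to 85 mm and grips with 20 to 120 N. Pads are 22 mm wide; open, the fingers measure 114 mm over their backs; the gripper's body (76 mm by 85 mm) begins 54 mm behind the grasp point. The pads swing forward as they close: fully open they stand 13 mm farther back than shut.
Start: joints at [0.978, 0.527, 1.433, -0, 1.181, -0.178], TCP at [0.252, 0.572, 0.231] pointing down, gripper open.
Joint ranges: [-3.08, 3.08], [-0.75, 2.2], [0.22, 2.44], [-1.43, 4.57], [0, 2.65], [-2.85, 2.85]. Speed limits (rad/s): [2.79, 2.79, 3.14, 3.14, 3.14, 3.14].

### API

Orientations are given as [roll, pitch, yaw] about the fixed x, y, z axes, in that order (R = Rz(yaw) Ry(pitch) Rx(roll)).
In Python, from bench import arm gives the robot as it stands.
- The arm moves only by the tool send_rows, never from a script. Its argument "deltas" is a list of rows, each a list of 3 entries, a list of its own where there are three numbers: the finger opening in mm, from 0 to 85.4, then the shift along the tool's x, y, z in mm, then the turn about the tool's z in rad. In form: [[grip, [x, y, z], twist], ...]. A call has 1 to 20 rows; each row is the pose to reach, as a shift and turn from the pose commanded when the call began, along the tool's axes at that moment; what a row does not reach only later rows make up. A row lasts 1/10 s, in which the tool goes at most 50 mm and 8.59 degrees, less where a joint would pass 70% of its speed; a pose out of reach is approached as far as the arm can. A call with a gripper value outside its range is refused whole. The fingers move at their own pace and stop on an object; "newtons" is the grip in N (left out, the last holds). Time passes only in rows, so rows that repeat a pose let the fingers close. It gives the time, the measured TCP pose, the force, the opening and the grip force at its end, in the units of the state.
- arm.sense(): the state, without advancing time (a new reading comes with each control period).
- arm.snapshot(name): name is "scene" or "top" or "wrist"; returns a dict with "img" (400x640x3 uint8, blue, green, red), "mtx" (3x3 intrinsics, pixels), "cam_to_world" (4x4, takes a point from camera to world coordinates). Camera axes: x right, y down, z forward; pixel columns grow to the right and rows downward; lengths in m; the calibration is good to about 2 mm. A picture is of the moment at which its call begins. There is no depth.
- arm.job_done(): hands the job in; it is judged then, once.
Trained networks look in a picture, given as the dict that the camera call returned (one of the last four; its "shot" number tells which), for a name from the list of things; names that differ only in an ending like _2 or _b are one class to them, and where a whole thing is asked for, a point or a joint stands for the part that bears it (a point fixed in the world has none). Each returns a list of dicts, best first, with "conf" (0 to 1); they miss things now and then, are a little off and sometimes report something else, mostly with a low value. They report only what shows in the picture. A call takes as long as a camera call. They do not tell look-alikes from the thing itself.
- arm.silhouettes(picture, target): "region" (400x640 bool, what is visible of it) and "rect" ([left, top, width, height] in pixels, round what is visible of it).
- arm.place_of(picture, target): "at" ([row, column] in pixels: a listed point, or the origin of a listed thing).
The state is a dict: "time": time; "qpos": joint angles; "dq": joint speeds; "effort": joint torques, N m; "eef_pos": TCP position; "tool_rot": TCP orientation; "wrist_force": force on the tool from outside, world axes, zero at the start; "wrist_torque": the same for the moment, N m; "finger_gap": finger opening in m; "gripper_force": force on a finger pad.
Only numpy, scipy, OpenCV 4.12 (cv2) and the standard library are available. Lean on these libraries where they do the work, as an engineer would, in place of code of your own. Each camera call takes 0.05 s, during which the arm holds its last target. There are 200 camera calls.

## Working session

There is one attempt and no reset: what is moved stays moved. The work goes in short steps, Python scripts to look and compute and a tool call to move; the robot and the scene stay as the last step left them, time stands still between calls to the robot, and variables do not carry over. Pictures are saved under pics/ and viewed, at most 10 in all, crops included, and the job is handed in when it is done.

Besides the shell and the picture viewer there is one more tool, called as name(argument=value, ...), one argument or row to a line, values as JSON. send_rows: Moves the arm, as the interface text tells. Its arguments: {"type":"object","properties":{"deltas":{"type":"array","items":{"type":"array"}},"newtons":{"type":"number"}},"required":["deltas"]}

```bash
mkdir -p pics
python3 - <<'E'
from bench import arm
import cv2,numpy as np
for n in ["scene","top"]:
    p=arm.snapshot(n); cv2.imwrite(f"pics/{n}0.png",p["img"])
    print(n,p["mtx"].round(1).tolist(),p["cam_to_world"].round(3).tolist())
    for t in ["pot_a","tray"]:
        print(t,[(d["conf"],d["rect"]) for d in arm.silhouettes(p,t)],[(d["conf"],d["at"]) for d in arm.place_of(p,t)])
print(arm.sense())
E
```

```text
scene [[518.2, 0.0, 321.3], [0.0, 518.2, 203.6], [0.0, 0.0, 1.0]] [[-0.64, 0.544, -0.542, 1.227], [0.768, 0.465, -0.44, 0.454], [0.012, -0.698, -0.716, 0.971], [0.0, 0.0, 0.0, 1.0]]
pot_a [(0.95, [248.7, 148.7, 52.1, 58.8]), (0.61, [416.2, 242.2, 68.3, 66.5])] [(0.87, [193.0, 265.6]), (0.67, [291.7, 437.9])]
tray [(0.94, [184.9, 228.1, 96.8, 90.4]), (0.8, [302.3, 213.6, 94.0, 80.8]), (0.79, [331.0, 149.3, 85.7, 63.5]), (0.7, [174.8, 131.6, 81.9, 59.7]), (0.65, [461.8, 179.6, 92.2, 78.0])] [(0.96, [225.1, 501.4]), (0.94, [259.5, 349.8]), (0.89, [184.2, 372.8]), (0.66, [167.2, 217.8]), (0.57, [276.0, 234.8])]
top [[374.6, 0.0, 317.0], [0.0, 374.6, 194.5], [0.0, 0.0, 1.0]] [[-0.024, -0.984, 0.175, 0.309], [-1.0, 0.023, -0.009, -0.076], [0.004, -0.175, -0.985, 1.16], [0.0, 0.0, 0.0, 1.0]]
pot_a [(0.93, [364.8, 160.5, 33.8, 47.7]), (0.67, [190.5, 173.5, 38.2, 48.1])] [(0.89, [178.1, 377.3]), (0.66, [195.7, 218.4])]
tray [(0.91, [259.3, 143.1, 53.5, 58.8]), (0.87, [291.1, 218.2, 58.2, 62.6]), (0.64, [171.8, 255.8, 65.9, 68.6]), (0.58, [402.8, 141.6, 65.9, 66.7]), (0.57, [305.7, 73.1, 63.1, 64.9])] [(0.97, [250.7, 315.6]), (0.83, [173.2, 284.0]), (0.73, [176.4, 435.0]), (0.65, [109.6, 332.6]), (0.6, [288.6, 206.2])]
{'time': 0.5, 'qpos': array([ 9.77503002e-01,  5.27537434e-01,  1.43272056e+00,  3.51875665e-05,
        1.18139768e+00, -1.78530147e-01]), 'dq': array([ 0.00134183,  0.00086372,  0.00020623, -0.00014487,  0.00039146,
        0.00070092]), 'effort': array([-6.77857388e-04, -4.41904056e+01, -1.78224009e+01, -2.49865952e-04,
        1.92044463e-03,  1.60566259e-06]), 'eef_pos': array([0.25182082, 0.57198782, 0.23128081]), 'tool_rot': array([-3.14153641e+00, -4.32282327e-05,  2.72681612e+00]), 'wrist_force': array([0.52885448, 1.09356258, 0.08149993]), 'wrist_torque': array([ 0.01443959, -0.00271893,  0.00368241]), 'gripper_force': 0.0, 'finger_gap': 0.08537412890730627}
```

View pics/scene0.png

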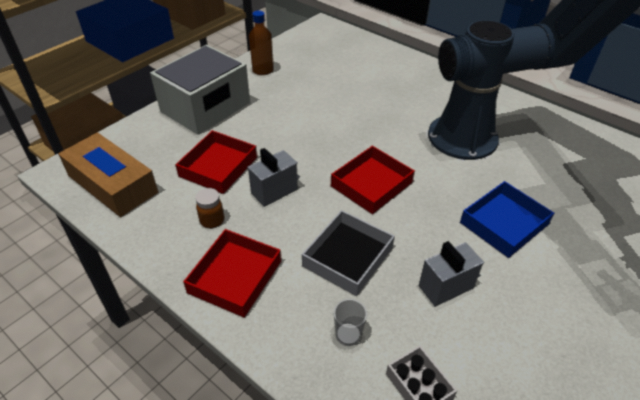

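View pics/top0.png

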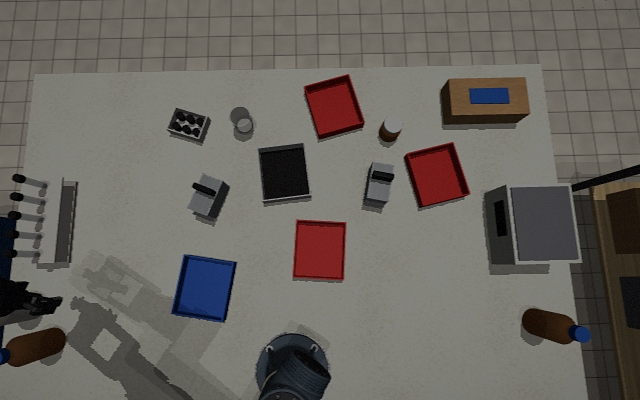

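```bash
cat > h.py <<'E'
import cv2,numpy as np
from scipy.optimize import minimize
def proj(p,P):
    T=np.linalg.inv(p["cam_to_world"]); c=(T[:3,:3]@P.T).T+T[:3,3]; u=(p["mtx"]@c.T).T; return u[:,:2]/u[:,2:]
def ground(p,at,z=0.):
    d=p["cam_to_world"][:3,:3]@np.linalg.inv(p["mtx"])@np.array([at[1],at[0],1.]); o=p["cam_to_world"][:3,3]
    return (o+d*(z-o[2])/d[2])[:2]
def box(x0,x1,y0,y1,z0,z1): return np.array([[x,y,z] for x in(x0,x1) for y in(y0,y1) for z in(z0,z1)])/1e3
MOD={"pot":[box(-75,33,-32,32,0,95),box(-20,-4,-30,30,95,135),np.vstack([box(-87,-75,-32,32,38,42),box(-76,-75,-32,32,0,42)])],"tray":[box(-85,85,-75,75,0,45)]}
def mask(p,kind,q,S=4):
    m=np.zeros((400*S,640*S),np.uint8); c,s=np.cos(q[2]),np.sin(q[2])
    for B in MOD[kind]:
        W=B.copy(); W[:,0]=q[0]+c*B[:,0]-s*B[:,1]; W[:,1]=q[1]+s*B[:,0]+c*B[:,1]
        cv2.fillConvexPoly(m,cv2.convexHull(((proj(p,W)+.5)*S).astype(np.int32)),1)
    return cv2.resize(m.astype(np.float32),(640,400),interpolation=cv2.INTER_AREA)
def fit(views,kind,q0):
    def cost(q):
        t=0
        for p,r in views:
            m=mask(p,kind,q); t+=1-np.minimum(m,r).sum()/np.maximum(m,r).sum()
        return t/len(views)
    best=min((minimize(cost,[q0[0],q0[1],y],method="Nelder-Mead",options=dict(initial_simplex=[[q0[0]+a,q0[1]+b,y+g] for a,b,g in((0,0,0),(.02,0,0),(0,.02,0),(0,0,.2))],xatol=2e-4,fatol=1e-4)) for y in(-.3,0,.3)),key=lambda r:r.fun)
    return best.x,best.fun
E
python3 - <<'E'
from bench import arm
from h import *
ps=[arm.snapshot("scene"),arm.snapshot("top")]
S={t:[arm.silhouettes(p,t) for p in ps] for t in("pot_a","tray")}
for kind,t,q0 in(("pot","pot_a",(.5,-.2)),("pot","pot_a",(.47,.24)),("tray","tray",(.52,.05))):
    # seed from top rects: nearest to manual pixel
    pix={(.5,-.2):(378,185),(.47,.24):(208,195),(.52,.05):(284,173)}[q0]
    q0=ground(ps[1],(pix[1],pix[0]),.05)
    views=[]
    for i,p in enumerate(ps):
        e=proj(p,np.array([[*q0,.05]]))[0]
        d=min(S[t][i],key=lambda d:np.hypot(d["rect"][0]+d["rect"][2]/2-e[0],d["rect"][1]+d["rect"][3]/2-e[1]))
        views.append((p,d["region"].astype(np.float32)))
    q,f=fit(views,kind,q0); print(kind,q0.round(3),q.round(4),round(f,3))
E
```

```text
pot [ 0.531 -0.27 ] [ 0.5572 -0.2732 -0.1863] 0.522
pot [0.513 0.242] [ 0.5289  0.2319 -0.3794] 0.059
tray [0.575 0.014] [0.5845 0.0161 0.1024] 0.027
```

Run:
```python
from bench import arm
from h import *
ps=[arm.snapshot("scene"),arm.snapshot("top")]
for p in ps:
    ds=arm.silhouettes(p,"pot_a"); print([(round(d["conf"],2),np.round(d["rect"])) for d in ds])
    d=min(ds,key=lambda d:abs(d["rect"][0]-(248 if p is ps[0] else 365)))
    q,f=fit([(p,d["region"].astype(np.float32))],"pot",(.54,-.25)); print(q.round(4),round(f,3))
    print(ground(p,arm.place_of(p,"pot_a")[0]["at"]))
```

```text
[(0.83, array([418., 240.,  66.,  66.])), (0.59, array([246., 149.,  54.,  59.]))]
[ 0.5567 -0.2737 -0.1867] 0.059
[ 0.55728954 -0.27116746]
[(0.76, array([187., 174.,  44.,  48.])), (0.66, array([365., 159.,  33.,  49.]))]
[ 0.5567 -0.2761 -0.195 ] 0.06
[0.53174361 0.22877628]
```

send_rows(
  deltas=[
    [85,[-379,-200,0],-0.035],
    [85,[-379,-200,0],-0.035],
    [85,[-379,-200,0],-0.035],
    [85,[-379,-200,0],-0.035],
    [85,[-379,-200,0],-0.035],
    [85,[-379,-200,0],-0.035],
    [85,[-379,-200,0],-0.035],
    [85,[-379,-200,0],-0.035],
    [85,[-379,-200,0],-0.035],
    [85,[-379,-200,0],-0.035],
    [85,[-379,-200,50],-0.035],
  ],
  newtons=25,
)

```text
time: 2.2
eef_pos: [0.5244, 0.2371, 0.1869]
tool_rot: [3.131, 0.014, 2.76]
wrist_force: [1.8, 0.9, -0.6]
finger_gap: 0.0848
gripper_force: 0.0
```

Run:
```python
from bench import arm
import cv2
s=arm.sense(); print(s["time"],s["eef_pos"],s["tool_rot"],s["wrist_force"],s["qpos"].round(2))
p=arm.snapshot("wrist"); cv2.imwrite("pics/w1.png",p["img"])
```

```text
2.2 [0.52441125 0.23705543 0.18686062] [3.13134014 0.0137076  2.75955195] [ 1.82693144  0.92708582 -0.62513012] [ 0.23  0.51  1.62  0.    1.   -0.96]
```

View pics/w1.png

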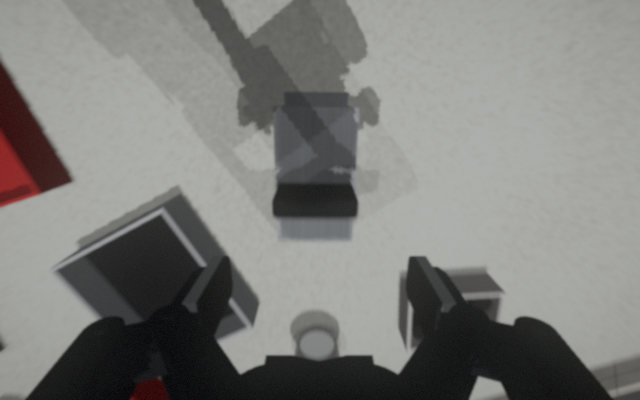

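Run:
```python
from bench import arm
from h import *
p=arm.snapshot("wrist"); s=arm.sense(); print(s["eef_pos"],s["tool_rot"])
ds=arm.silhouettes(p,"pot_a"); print([(d["conf"],d["rect"]) for d in ds])
print(fit([(p,ds[0]["region"].astype(np.float32))],"pot",(.529,.232)))
c,sn=np.cos(-.38),np.sin(-.38)
print(proj(p,np.array([[.529-.012*c,.232-.012*sn,.135]])), p["img"][185:215,315].sum(1))
```

```text
[0.51331009 0.23536025 0.17626997] [-3.13412558 -0.01120004  2.76143825]
[(0.7, [276.8, 103.6, 94.1, 159.2])]
(array([ 0.53008692,  0.23216557, -0.39890719]), np.float64(0.027953922748565674))
[[321.7771908  229.14835225]] [207 193 196 197 194 184 188 194 188 194 191 193 186 176 159 124 104  90
  87  91  93  84  89  96  94  96  96  94 102  80]
```

send_rows(
  deltas=[
    [85,[0,0,40],0],
    [85,[0,0,81],0],
    [85,[0,0,81],0],
    [85,[0,0,81],0],
    [55,[0,0,81],0],
    [55,[0,0,81],0],
    [55,[0,0,81],0],
    [55,[0,0,81],0],
    [55,[0,0,81],0],
  ],
  newtons=30,
)

```text
time: 3.25
eef_pos: [0.5198, 0.2368, 0.1032]
tool_rot: [3.139, 0.004, 2.762]
wrist_force: [-0.6, 0.6, 7.0]
finger_gap: 0.0596
gripper_force: 33.5
```

Gripped. Lift 50 mm and hold.

send_rows(
  deltas=[
    [55,[0,0,0],0],
    [55,[0,0,-25],0],
    [55,[0,0,-50],0],
    [55,[0,0,-50],0],
    [55,[0,0,-50],0],
    [55,[0,0,-50],0],
    [55,[0,0,-50],0],
    [55,[0,0,-50],0],
  ],
)

```text
time: 4.05
eef_pos: [0.5174, 0.236, 0.1492]
tool_rot: [-3.14, -0.002, 2.762]
wrist_force: [0.3, 0.3, -2.6]
finger_gap: 0.0592
gripper_force: 34.4
```

Run:
```python
from bench import arm
import cv2
for i in range(3):
    p=arm.snapshot("scene"); s=arm.sense(); print(s["time"],s["eef_pos"],s["wrist_force"],s["wrist_torque"])
cv2.imwrite("pics/s2.png",cv2.resize(p["img"][150:350,330:590],None,fx=2.5,fy=2.5))
```

```text
4.1 [0.51760003 0.23605519 0.14939782] [-0.73993873 -0.95161609 -2.15927237] [-0.02711875 -0.05352905 -0.0378378 ]
4.15 [0.51776519 0.23609443 0.14954357] [-0.08472839  0.58459334 -2.37873647] [-0.00184648 -0.06535511 -0.02304098]
4.2 [0.51784478 0.2361262  0.14971206] [ 0.33793348  0.37525655 -1.89754332] [-0.03324918 -0.01814978 -0.01717986]
```

View pics/s2.png

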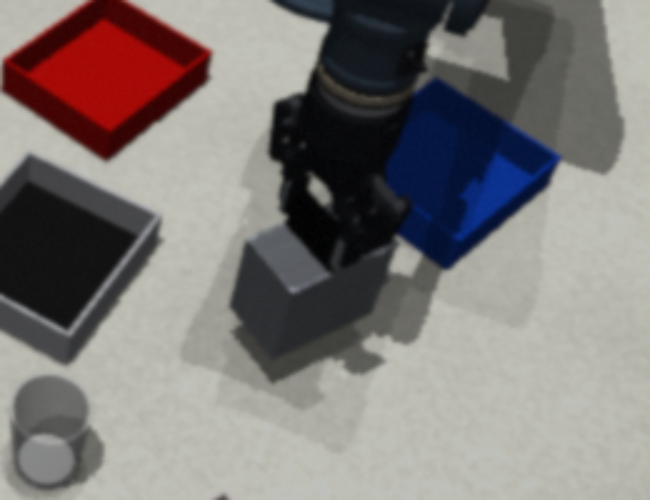

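send_rows(
  deltas=[
    [55,[0,0,35],0],
    [55,[0,0,49],0],
    [55,[0,0,50],0],
    [55,[0,0,51],0],
    [85,[0,0,50],0],
    [85,[0,0,50],0],
    [85,[0,0,50],0],
    [85,[0,0,0],0],
    [85,[0,0,-50],0],
    [85,[0,0,-80],0],
    [85,[0,0,-80],0],
  ],
)

```text
time: 5.3
eef_pos: [0.5215, 0.2372, 0.2354]
tool_rot: [3.135, 0.009, 2.762]
wrist_force: [1.4, -0.4, 0.0]
finger_gap: 0.0853
gripper_force: 0.0
```

Run:
```python
from bench import arm
from h import *
p=arm.snapshot("top"); s=arm.sense(); print(s["time"],s["eef_pos"],s["tool_rot"])
from numpy import *
ph=2.762; ex=array([cos(ph),sin(ph)]); ey=array([sin(ph),-cos(ph)])
d=array([.545,-.273])-array([.518,.236]); print(d@ex,d@ey)
for d in arm.silhouettes(p,"pot_a"): print(d["conf"],d["rect"])
```

```text
5.35 [0.51967765 0.23665958 0.23278468] [3.138157   0.00490175 2.76189077]
-0.2136839771705812 -0.46276252862625183
0.77 [364.1, 160.8, 31.9, 49.8]
0.65 [187.5, 177.5, 41.5, 45.1]
```

send_rows(
  deltas=[
    [85,[-214,-463,0],-0.19],
    [85,[-214,-463,0],-0.19],
    [85,[-214,-463,0],-0.19],
    [85,[-214,-463,0],-0.19],
    [85,[-214,-463,0],-0.19],
    [85,[-214,-463,0],-0.19],
    [85,[-214,-463,0],-0.19],
    [85,[-214,-463,0],-0.19],
    [85,[-214,-463,0],-0.19],
    [85,[-214,-463,0],-0.19],
    [85,[-214,-463,0],-0.19],
    [85,[-214,-463,40],-0.19],
    [85,[-214,-463,50],-0.19],
    [85,[-214,-463,50],-0.19],
  ],
)

```text
time: 6.8
eef_pos: [0.5429, -0.2707, 0.1769]
tool_rot: [3.137, -0.008, 2.952]
wrist_force: [0.7, -0.4, -0.7]
finger_gap: 0.0851
gripper_force: 0.0
```

Run:
```python
from bench import arm
from h import *
p=arm.snapshot("wrist"); s=arm.sense(); print(s["eef_pos"],s["tool_rot"],s["qpos"].round(2))
ds=arm.silhouettes(p,"pot_a"); print([(d["conf"],d["rect"]) for d in ds])
print(fit([(p,ds[0]["region"].astype(np.float32))],"pot",(.557,-.275)))
```

```text
[ 0.5442566  -0.27144665  0.17877965] [ 3.13936658 -0.00412785  2.95279891] [-0.65  0.57  1.52  0.    1.05 -2.03]
[(0.97, [274.8, 106.9, 88.7, 158.5])]
(array([ 0.55809321, -0.27409901, -0.21074839]), np.float64(0.027864456176757812))
```

send_rows(
  deltas=[
    [85,[0,0,40],0],
    [85,[0,0,81],0],
    [85,[0,0,81],0],
    [85,[0,0,81],0],
    [55,[0,0,81],0],
    [55,[0,0,81],0],
    [55,[0,0,81],0],
    [55,[0,0,81],0],
    [55,[0,0,81],0],
    [55,[0,0,81],0],
    [55,[0,0,56],0],
    [55,[0,0,31],0],
    [55,[0,0,31],0],
    [55,[0,0,31],0],
    [55,[0,0,31],0],
    [55,[0,0,31],0],
  ],
  newtons=30,
)

```text
time: 8.5
eef_pos: [0.5442, -0.2724, 0.1477]
tool_rot: [3.14, -0.003, 2.952]
wrist_force: [-0.1, -0.9, -5.5]
finger_gap: 0.0593
gripper_force: 36.0
```

Run:
```python
from bench import arm
import cv2
for i in range(3):
    p=arm.snapshot("scene"); s=arm.sense(); print(s["time"],s["eef_pos"],s["wrist_force"],s["finger_gap"])
import numpy as np
ph=2.952; ex=np.array([np.cos(ph),np.sin(ph)]); ey=np.array([np.sin(ph),-np.cos(ph)])
a=.102; t=np.array([.5845,.016])+.01*np.array([-np.sin(a),np.cos(a)])
w=t+.085*np.array([np.cos(a),np.sin(a)])   # wall top outer mid
for back in (.09,-.045):
    g=w+back*np.array([np.cos(a),np.sin(a)]); d=g-np.array([.545,-.2725]); print(back,g,(d@ex).round(4),(d@ey).round(4))
```

```text
8.55 [ 0.54438612 -0.27258793  0.14785401] [-0.02030177  0.51609613 -5.04218974] 0.05951705036841005
8.6 [ 0.54456248 -0.27272199  0.14802301] [ 0.5014305   0.14389568 -4.57746012] 0.05946598515112676
8.65 [ 0.54474195 -0.27282726  0.14825858] [ 0.58853087  0.17883897 -4.47981516] 0.05941123467876126
0.09 [0.75757221 0.04376709] -0.1492 0.3507
-0.045 [0.62327387 0.03002095] -0.0199 0.3119
```

send_rows(
  deltas=[
    [55,[0,0,-50],0],
    [55,[-149,351,-60],-0.29],
    [55,[-149,351,-60],-0.29],
    [55,[-149,351,-60],-0.29],
    [55,[-149,351,-60],-0.29],
    [55,[-149,351,-60],-0.29],
    [55,[-149,351,-60],-0.29],
    [55,[-149,351,-60],-0.29],
    [55,[-149,351,-60],-0.29],
    [55,[-149,351,-60],-0.29],
    [55,[-149,351,-60],-0.29],
    [55,[-149,351,-60],-0.29],
    [55,[-149,351,-60],-0.29],
  ],
)

```text
time: 9.95
eef_pos: [0.7571, 0.042, 0.2089]
tool_rot: [-3.141, -0.001, -3.043]
wrist_force: [0.0, 0.2, -4.7]
finger_gap: 0.0591
gripper_force: 39.1
```

Run:
```python
from bench import arm
from h import *
p=arm.snapshot("scene"); s=arm.sense(); print(s["time"],s["eef_pos"],s["tool_rot"],s["wrist_force"])
print("glass base",ground(p,(335,350)),"red near corners",ground(p,(232,228),.045),ground(p,(258,281),.045))
cv2.imwrite("pics/s3.png",cv2.resize(p["img"][100:360,160:520],None,fx=2.2,fy=2.2))
```

```text
10.0 [0.75719425 0.04192278 0.20916046] [-3.14151235e+00 -8.68465846e-04 -3.04323755e+00] [-0.37147017 -0.46441803 -3.75581892]
glass base [0.74856905 0.1495964 ] red near corners [ 0.74089202 -0.22323698] [ 0.71689655 -0.0748051 ]
```

View pics/s3.png

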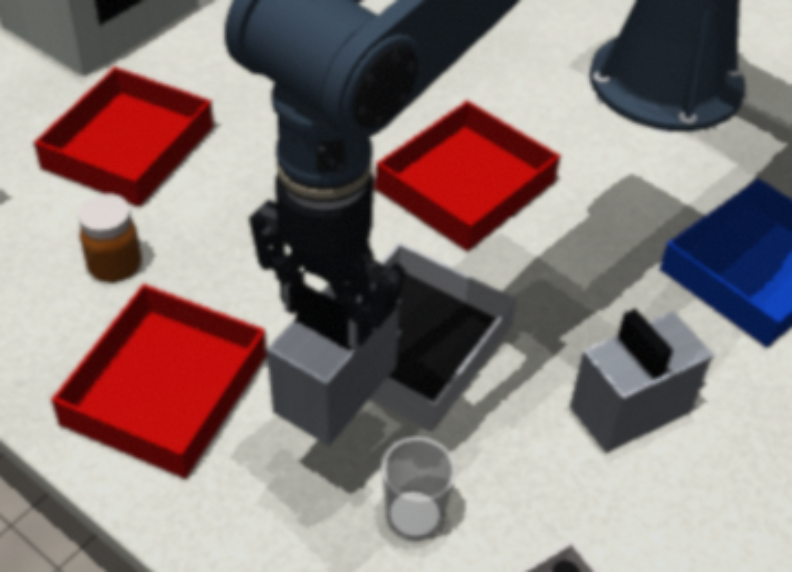

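send_rows(
  deltas=[
    [55,[0,0,45],0],
    [55,[0,0,87],0],
    [55,[0,0,87],0],
    [55,[0,0,87],0],
    [55,[10,0,87],0],
    [55,[21,0,87],0],
    [55,[30,0,82],0],
    [55,[40,0,78],0],
    [55,[49,0,75],0],
    [55,[60,0,72],0],
    [55,[70,0,69],0],
    [55,[80,0,68],0],
    [55,[80,0,68],0],
  ],
  newtons=25,
)

```text
time: 11.3
eef_pos: [0.6797, 0.0353, 0.1447]
tool_rot: [-3.14, 0.007, -3.041]
wrist_force: [4.2, 1.4, 1.7]
finger_gap: 0.0595
gripper_force: 38.4
```

Run:
```python
from bench import arm
from h import *
p=arm.snapshot("scene"); s=arm.sense(); print(s["time"],s["eef_pos"],s["tool_rot"],s["wrist_force"],s["finger_gap"])
cv2.imwrite("pics/s4.png",cv2.resize(p["img"][130:330,230:480],None,fx=2.5,fy=2.5))
```

```text
11.35 [0.67996744 0.03520558 0.14421631] [-3.14028572  0.00604055 -3.04139932] [3.97138272 1.9660781  2.36009867] 0.05937193467535114
```

View pics/s4.png

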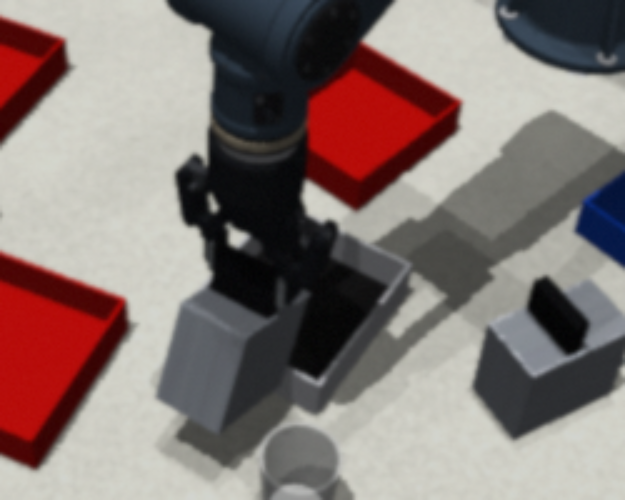

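send_rows(
  deltas=[
    [55,[10,0,0],0],
    [55,[20,0,1],0],
    [55,[32,0,2],0],
    [55,[42,0,4],0],
    [55,[52,0,7],0],
    [55,[60,0,10],0],
    [55,[60,0,10],0],
    [55,[60,0,10],0],
    [55,[60,0,10],0],
    [55,[60,0,10],0],
  ],
)

```text
time: 12.35
eef_pos: [0.6176, 0.0296, 0.1305]
tool_rot: [3.141, -0.003, -3.041]
wrist_force: [-0.2, -1.2, -0.3]
finger_gap: 0.0594
gripper_force: 38.1
```

Run:
```python
from bench import arm
from h import *
p=arm.snapshot("scene"); s=arm.sense(); print(s["time"],s["eef_pos"],s["tool_rot"],s["wrist_force"],s["finger_gap"])
cv2.imwrite("pics/s5.png",cv2.resize(p["img"][130:330,230:480],None,fx=2.5,fy=2.5))
```

```text
12.4 [0.6176524  0.02962207 0.13052249] [ 3.14102362e+00 -2.53269211e-03 -3.04124114e+00] [ 0.58703718 -1.15720908  0.56540131] 0.05940879241612523
```

View pics/s5.png

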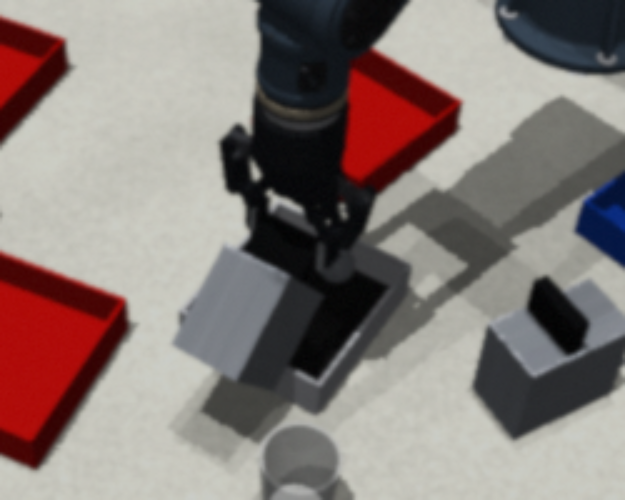

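send_rows(
  deltas=[
    [55,[0,0,0],0],
    [55,[0,0,-20],0],
    [55,[0,0,-40],0],
    [55,[0,0,-40],0],
    [55,[0,0,-40],0],
    [55,[0,0,-40],0],
    [55,[0,0,-40],0],
  ],
)

```text
time: 13.1
eef_pos: [0.6173, 0.0296, 0.1698]
tool_rot: [3.141, -0.003, -3.041]
wrist_force: [0.2, -0.2, -3.0]
finger_gap: 0.0595
gripper_force: 37.9
```

Run:
```python
from bench import arm
from h import *
for i in range(3):
    p=arm.snapshot("scene"); s=arm.sense(); print(s["time"],s["eef_pos"],s["wrist_force"],s["wrist_torque"])
cv2.imwrite("pics/s6.png",cv2.resize(p["img"][130:330,230:480],None,fx=2.5,fy=2.5))
```

```text
13.15 [0.61760112 0.02957175 0.17003976] [ 0.22980232  0.03845513 -2.58234235] [-0.02654391  0.13988904 -0.01746952]
13.2 [0.61782541 0.02951476 0.1702681 ] [-0.13307562 -0.34931314 -3.13358524] [-0.06341833  0.16062062  0.04649252]
13.25 [0.6180108  0.02946464 0.17052507] [ 0.15495088  0.47874277 -1.93555714] [-0.00288055  0.12483754  0.0399272 ]
```

View pics/s6.png

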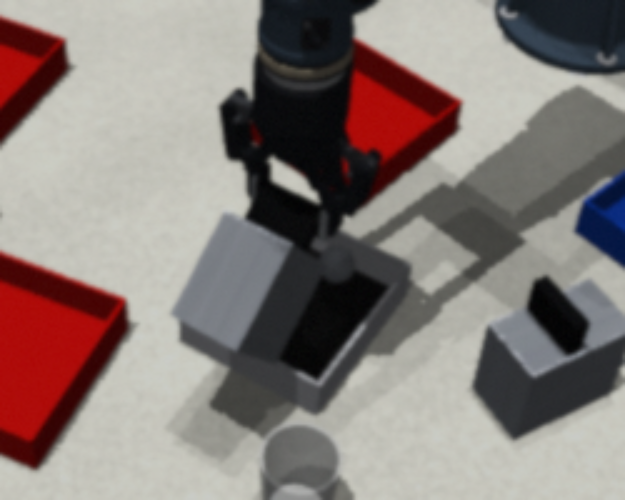

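send_rows(
  deltas=[
    [55,[45,0,0],0],
    [55,[45,0,0],0],
    [55,[45,0,42],0],
    [55,[45,0,42],0],
    [55,[35,0,42],0],
    [55,[25,0,42],0],
    [55,[12,0,34],0],
    [55,[0,0,28],0],
    [55,[-14,0,25],0],
    [55,[-28,0,23],0],
    [55,[-44,0,23],0],
    [55,[-60,0,23],0],
    [55,[-75,0,23],0],
    [55,[-75,0,23],0],
  ],
)

```text
time: 14.65
eef_pos: [0.6971, 0.0372, 0.1514]
tool_rot: [-3.141, 0.008, -3.041]
wrist_force: [0.1, 0.1, 4.5]
finger_gap: 0.0592
gripper_force: 41.6
```

Run:
```python
from bench import arm
from h import *
p=arm.snapshot("scene"); s=arm.sense(); print(s["time"],s["eef_pos"],s["tool_rot"],s["wrist_force"],s["finger_gap"])
cv2.imwrite("pics/s7.png",cv2.resize(p["img"][130:330,230:480],None,fx=2.5,fy=2.5))
```

```text
14.7 [0.69681168 0.03717876 0.15147991] [-3.14058485  0.00842717 -3.04137022] [1.4834056  0.7013027  4.77583807] 0.059393577736795204
```

View pics/s7.png

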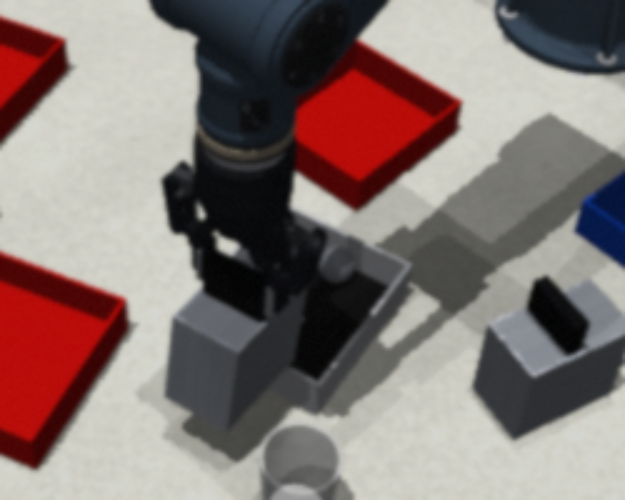

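send_rows(
  deltas=[
    [55,[0,0,-40],0],
    [55,[0,0,-60],0],
    [55,[178,-293,-60],0.29],
    [55,[178,-293,-60],0.29],
    [55,[178,-293,-60],0.29],
    [55,[178,-293,-60],0.29],
    [55,[178,-293,-60],0.29],
    [55,[178,-293,-60],0.29],
    [55,[178,-293,-60],0.29],
    [55,[178,-293,-60],0.29],
    [55,[178,-293,-60],0.29],
    [55,[178,-293,-60],0.29],
    [55,[178,-293,-60],0.29],
    [55,[178,-293,-20],0.29],
    [55,[178,-293,20],0.29],
    [55,[178,-293,30],0.29],
    [55,[178,-293,30],0.29],
  ],
)

```text
time: 16.4
eef_pos: [0.5447, -0.2706, 0.1166]
tool_rot: [3.14, -0.004, 2.954]
wrist_force: [0.6, 0.4, -1.9]
finger_gap: 0.0596
gripper_force: 40.7
```

Run:
```python
from bench import arm
from h import *
s=arm.sense(); print(s["time"],s["eef_pos"],s["tool_rot"],s["wrist_force"],s["finger_gap"])
```

```text
16.4 [ 0.54466548 -0.27058379  0.11662338] [ 3.13959119 -0.00405152  2.95350869] [ 0.58431533  0.37955819 -1.8765299 ] 0.05962950893761946
```

send_rows(
  deltas=[
    [55,[0,0,6],0],
    [55,[0,0,12],0],
    [55,[0,0,17],0],
    [55,[0,0,20],0],
    [55,[0,0,20],0],
    [85,[0,0,20],0],
    [85,[0,0,20],0],
    [85,[0,0,20],0],
    [85,[0,0,20],0],
    [85,[0,0,-30],0],
    [85,[0,0,-80],0],
    [85,[0,0,-130],0],
    [85,[0,0,-180],0],
    [85,[0,0,-180],0],
    [85,[0,0,-180],0],
    [85,[0,0,-180],0],
  ],
)

```text
time: 18.0
eef_pos: [0.5443, -0.2717, 0.2966]
tool_rot: [3.14, -0.003, 2.952]
wrist_force: [0.2, 0.2, -1.3]
finger_gap: 0.0853
gripper_force: 0.0
```

Run:
```python
from bench import arm
from h import *
p=arm.snapshot("scene"); s=arm.sense(); print(s["time"],s["eef_pos"],s["wrist_force"],s["finger_gap"])
for d in arm.silhouettes(p,"pot_a"):
    for q0 in ((.557,-.275),(.529,.232)):
        q,f=fit([(p,d["region"].astype(np.float32))],"pot",q0)
        if f<.4: print(d["conf"],q.round(3),round(f,3))
cv2.imwrite("pics/s8.png",cv2.resize(p["img"][100:320,200:500],None,fx=2.5,fy=2.5))
```

```text
18.05 [ 0.54415306 -0.27165037  0.29605863] [-0.37231008  0.34758886 -0.00934561] 0.08510574654319195
0.86 [ 0.58 -0.28 -0.14] 0.055
0.68 [ 0.526  0.232 -0.375] 0.039
```

View pics/s8.png

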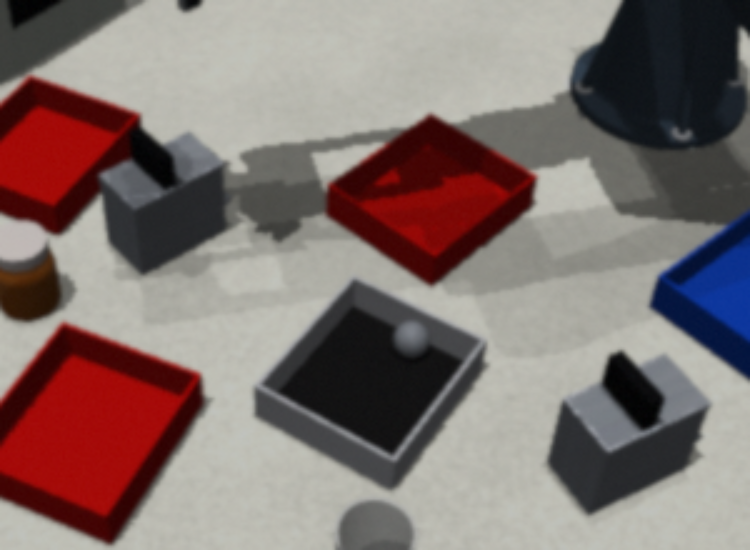

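Run:
```python
from bench import arm
from h import *
for n in("wrist","top"):
    p=arm.snapshot(n)
    for d in arm.silhouettes(p,"pot_a"):
        q,f=fit([(p,d["region"].astype(np.float32))],"pot",(.575,-.275))
        print(n,d["conf"],q.round(3),round(f,3))
```

```text
wrist 0.62 [ 0.58  -0.281 -0.196] 0.021
```

```bash
python3 -c "
from bench import arm
print(arm.job_done())"
```

```text
the job is handed in; nothing more can be done
None
```

The job is handed in, but no verdict came back: the heavy right-hand pot was tipped and its ball lies in the metal tray, the empty pot was lifted but never tipped, and both pots stand upright, about 23 mm (right) and under 5 mm (left) from where they started (limit 35 mm).

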